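# Take the fence stop off the registration bed

### The arm

A 7-joint arm with a two-finger parallel gripper is mounted at the origin on a cart in front of the work surface, level with it; the furniture and walls round the work are solid. World frame = base frame: x ahead of the robot, y to its left, z up, the work surface at z = 0. Lengths are in m, angles in rad, forces in N, time in s.
With the tool pointing down it reaches from about 0.425 to 0.875 m from the base axis. Payload 4.7 kg.
Tool frame: the origin (TCP) lies at the very end of the fingers, on their centre line; the grasp point (between the pads) lies 19 mm behind it; z points along the fingers, y is the direction in which the jaws open and shut (so a half turn about z gives the same grasp; the last joint's range is limited). The gripper opens to 87 mm and grips with 3 to 60 N. Pads are 19 mm wide; open, the fingers measure 117 mm over their backs; the gripper's body (75 mm by 190 mm) begins 51 mm behind the grasp point.
Start: joints at [-1.171, 0.321, -0.07, 1.45, 0.023, 1.371, -0.057], TCP at [0.245, 0.602, 0.223] pointing down, gripper open.
Joint ranges: [-2.86, 2.86], [-0.3, 2.09], [-1.38, 1.24], [0.06, 2.45], [-1.56, 4.7], [0.09, 2.05], [-2.69, 2.69]. Speed limits (rad/s): [2.57, 2.57, 3.14, 3.14, 3.14, 3.14, 3.14].

### API

Orientations are given as a rotation vector (axis times angle).
In Python, from bench import * gives the robot as it stands.
- The arm moves only by the shell command python3 -m jog 'ROWS' [OPENING] [FORCE]. ROWS is JSON, a list of rows, each a list of 4 numbers: the shift along the world's x, y, z in mm, then the turn about the world's z in rad. In form: [[x, y, z, twist], ...]. A call has exactly 8 rows; each row is the pose to reach, as a shift and turn from the pose commanded when the call began; what a row does not reach only later rows make up. A row lasts 1/8 s, in which the tool goes at most 62.5 mm and 10.7 degrees, less where a joint would pass 70% of its speed; a pose out of reach is approached as far as the arm can. A call with a gripper value outside its range is refused whole. OPENING is the opening, from -1 (shut) to 1 (fully open), set as the call begins (- or left out, the last holds). The fingers move at their own pace and stop on an object; FORCE is the grip in N (left out, the last holds). Time passes only in rows, so rows that repeat a pose let the fingers close, or fill a call up. It gives the time, the measured TCP pose, the force and the opening at its end, in the units of the state.
- get_state(): the state, without advancing time (a new reading comes with each control period).
- get_image(name): name is "side" or "top"; returns a dict with "image" (400x640x3 uint8, red, green, blue), "fx", "fy", "cx", "cy" (pixels), "position" and "rotation" of the camera in the world. Camera axes: x right, y down, z forward; pixel columns grow to the right and rows downward; lengths in m; the calibration is good to about 2 mm. A picture is of the moment at which its call begins. There is no depth.
- close_job(): hands the job in, once; it reports no verdict.
The state is a dict: "time": time; "joint_positions": joint angles; "qd": joint speeds; "joint_torque": joint torques, N m; "position": TCP position; "tool_rot": TCP orientation; "ft_force": force on the tool from outside, world axes, zero at the start; "torque": the same for the moment, N m; "grip_width": opening from 0.0 (shut) to 1.0 (fully open).
Only numpy, scipy, OpenCV 4.12 (cv2) and the standard library are available. Lean on these libraries where they do the work, as an engineer would, in place of code of your own. Each camera call takes 0.05 s, during which the arm holds its last target. There are 200 camera calls.

### The job

The next job is printed without a fence: slide the tall fence stop along its T-slot to the open end of the registration bed, lift it out there, and set it down gently, standing upright in the low metal tray. Leave the low round clamp dog where it is in the other slot.

Things in the scene. Friction and masses are not known exactly. Their poses are not given: they have to be found in the camera images.
- bed: Aluminium registration bed fixed to the table, 170 (x) x 260 (y) x 25 mm high; origin: centre of its underside. Two T-slots along its y, centred at x = -50 and +50 mm. Slot floor 6 mm above the table, channel 42 mm wide; overhanging lips (19 to 25 mm above the table) leave a 20 mm gap. Closed by an end bar at -y (inner face y = -120 mm), open at +y.
- open_bay (a point): Point of the bed at its open end, midway between the slots, 6 mm above the table, at y = +90 mm of the bed; its axes are the bed's. The lips end at y = +45 mm; from there to the open end at +130 mm only floor and 19 mm high side walls are left: a foot whose centre is level with this point (within 20 mm along the slot) can be lifted straight out.
- fence_stop: Tall fence stop, loose in either slot: aluminium block 30 (x) x 34 (y) mm, 24 to 74 mm above the origin, dark face plate (+y), screw on top to 79 mm, on a steel T-foot 34 (x) x 40 (y) x 8 mm, neck 12 mm. Origin: centre of the foot's underside; z up, y along the slot. About 0.16 kg, slides easily, 4 mm side play, 5 mm play upward. Starts at y -80 to -20 mm of the bed.
- clamp_dog: Low clamp dog in the other slot: dark round steel knob, 36 mm diameter, 24 to 46 mm above the origin, on the same T-foot. Origin: centre of the foot's underside. It stays where it is.
- tray: Low open square metal tray fixed on the table to the left of the bed, 130 x 130 mm, rim 12 mm high, walls and floor 3 mm thick. Origin: centre of its underside; x and y along its sides, z up.
Things that resemble listed ones, but are neither listed nor needed, are in the scene too. There is more than one size of the fence_stop; the one meant has the size given above.

How it is judged:
By the outcome, as a careful person would: the job done as asked, in the order asked, and still so for the second after the job is handed in, with the robot touching nothing.
It also fails if it takes over 40 s, if anything falls off the work surface, if the arm or the gripper's body presses on something with over 40 N, if the wrist force passes 120 N, or if a joint passes its speed limit or range.

## Working session

There is one attempt and no reset: what is moved stays moved. The work goes in short steps, Python scripts to look and compute and a shell command to move; the robot and the scene stay as the last step left them, time stands still between calls to the robot, and variables do not carry over. Pictures are saved under pics/ and viewed, about 8 in all and at most 12, crops included, and the job is handed in when it is done.

```bash
mkdir -p pics; ls
python3 - <<'E'
from bench import *
import cv2
for n in("top","side"):
    d=get_image(n); cv2.imwrite(f"pics/{n}0.png",d["image"][:,:,::-1])
    print(n,d["fx"],d["fy"],d["cx"],d["cy"],d["position"],d["rotation"])
s=get_state();print(s["time"],s["position"],s["tool_rot"],s["grip_width"])
E
```

```text
pics
top 414.26912582332847 414.26912582332847 313.4318207909798 200.634728279314 [0.32011629 0.16906038 0.91203555] [-2.14524679  2.11644852 -0.19457775]
side 379.8010578510099 379.8010578510099 314.3358443710467 201.78525551383376 [ 0.28204127 -0.61178556  0.66324207] [-2.20148199  0.26280002 -0.15555674]
0.1 [0.24443757 0.60176306 0.22158994] [-6.02141690e-01 -3.08307457e+00  2.63100872e-03] 1.0002578481623523
```

View pics/top0.png

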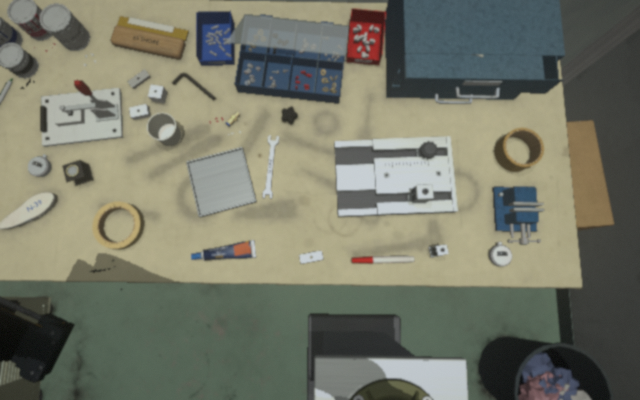

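View pics/side0.png

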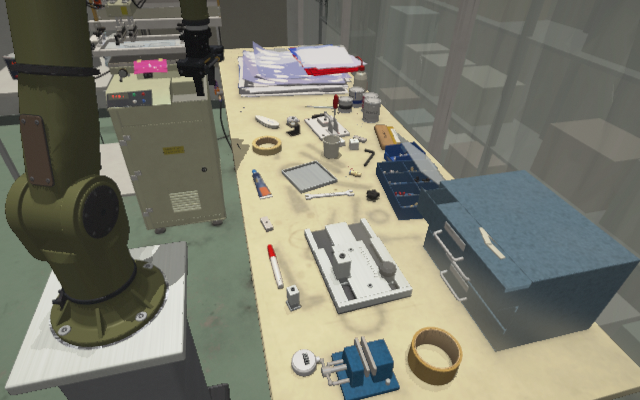

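The top view shows the bed at about (335–457, 137–216) with its open end to the left, towards world +y. The stop is at about (423,192), the dog at (428,150) and the tray at (222,182). A small lookalike stands off the bed at (438,250). I'll zoom in to measure.

```bash
cat > h.py <<'E'
import numpy as np,cv2
from bench import *
from scipy.spatial.transform import Rotation as R
def ray(d,u,v):
    return np.array(d["position"]),R.from_rotvec(d["rotation"]).as_matrix()@np.array([(u-d["cx"])/d["fx"],(v-d["cy"])/d["fy"],1])
def onz(d,u,v,z):
    p,r=ray(d,u,v); return p+r*(z-p[2])/r[2]
def proj(d,X):
    q=R.from_rotvec(d["rotation"]).as_matrix().T@(np.array(X)-d["position"]); return np.array([d["fx"]*q[0]/q[2]+d["cx"],d["fy"]*q[1]/q[2]+d["cy"]])
def tri(a,ua,b,ub):
    p,r=ray(a,*ua);q,s=ray(b,*ub)
    t=np.linalg.lstsq(np.c_[r,-s],q-p,rcond=None)[0]
    A=p+r*t[0];B=q+s*t[1]; return (A+B)/2,np.linalg.norm(A-B)
E
python3 - <<'E'
from h import *
t=get_image("top");s=get_image("side")
np.save("cal.npy",[t,s],allow_pickle=True)
a=cv2.resize(t["image"][125:225,325:465],None,fx=5.6,fy=5.6,interpolation=cv2.INTER_CUBIC)
b=cv2.resize(s["image"][210:315,295:420],None,fx=5.6,fy=5.6,interpolation=cv2.INTER_CUBIC)
cv2.imwrite("pics/tz.png",a[:,:,::-1]);cv2.imwrite("pics/sz.png",b[:,:,::-1])
# tray
c=cv2.minAreaRect
im=cv2.cvtColor(t["image"],cv2.COLOR_RGB2HSV)
for nm,box,f in(("tray",(140,225,180,262),lambda h:(h[...,1]<40)),):
    y0,y1,x0,x1=box;m=f(im[y0:y1,x0:x1]).astype(np.uint8)
    cs=max(cv2.findContours(m,0,2)[0],key=cv2.contourArea)
    P=cv2.boxPoints(c(cs))+[x0,y0]
    W=np.array([onz(t,u,v,.012) for u,v in P]);print(nm,P,W,W.mean(0),np.linalg.norm(W-np.roll(W,1,0),axis=1))
E
```

```text
tray [[183.13096523 160.83539772]
 [242.44247437 145.36283302]
 [257.24601746 202.10974884]
 [197.93450928 217.58231354]] [[0.5678698  0.45889731 0.012     ]
 [0.60592615 0.3276694  0.012     ]
 [0.47631518 0.28946521 0.012     ]
 [0.4401483  0.41781815 0.012     ]] [0.52256486 0.37346252 0.012     ] [0.13416513 0.13663473 0.13512426 0.13335112]
```

View pics/tz.png

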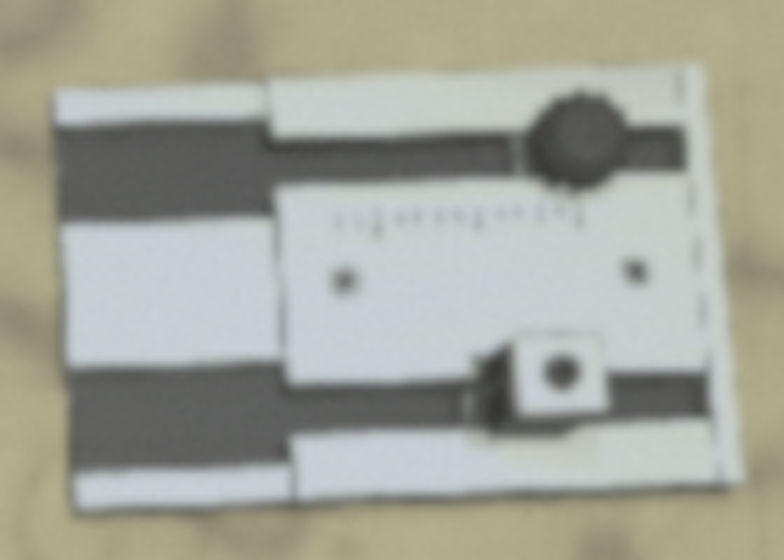

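View pics/sz.png

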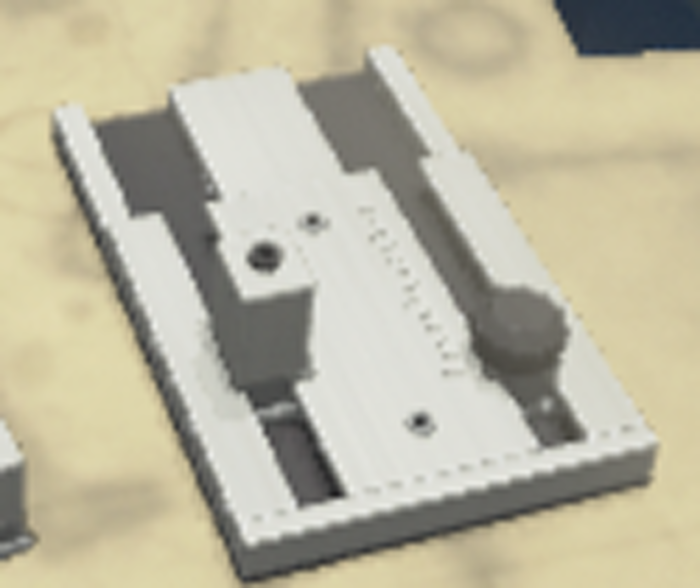

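The top crop shows the stop's screw at (562,373), the bed's end-bar corners at (703,64) and (742,482), and its open-end corners at (55,92) and (77,513). The side crop shows the screw at (265,256).

Run:
```python
from h import *
t,s=np.load("cal.npy",allow_pickle=True)
T=lambda u,v:((u+.5)/5.6-.5+325,(v+.5)/5.6-.5+125)
S=lambda u,v:((u+.5)/5.6-.5+295,(v+.5)/5.6-.5+210)
A=onz(t,*T(703,64),.025);B=onz(t,*T(742,482),.025);C=onz(t,*T(55,92),.019);D=onz(t,*T(77,513),.019)
E=onz(t,*T(270,82),.025);F=onz(t,*T(295,503),.025)
for n,v in zip("ABCDEF",(A,B,C,D,E,F)):print(n,v)
n=np.linalg.norm;print("widths",n(A-B),n(C-D),"len",n(A[:2]-C[:2]),n(B[:2]-D[:2]),"lip",n(A-E),n(B-F))
y=((C+D)-(A+B))[:2];y/=n(y);x=np.array([y[1],-y[0]])
dx=(A-B)[:2]/n(A-B);print("yaxis deg from world y",np.degrees(np.arctan2(-y[0],y[1])),"x axis",np.degrees(np.arctan2(dx[1],dx[0])))
c=((A+B+C+D)/4)[:2];print("bed c",c)
f=lambda P:print(P,"bed",(P[:2]-c)@x,(P[:2]-c)@y)
P,e=tri(t,T(562,373),s,S(265,256));print("screw err",e);f(P)
f(onz(t,*T(562,373),.085))
q=[onz(t,*T(*k),.08) for k in((517,335),(603,337),(607,408),(520,415))];q=np.array(q);print("block top sides",[n(q[i]-q[i-1]) for i in range(4)]);f(q.mean(0))
K=np.array([onz(t,*T(580,140),.052)])[0];print("dog");f(K)
for b in(-50,50):print("slot",b,c+x*b/1000+y*.09)
# side checks of bed corners
for k,z in(((55,112),.019),((385,47),.019),((655,440),.025),((242,545),.025)):print(onz(s,*S(*k),z))
```

```text
A [ 0.63053775 -0.13886562  0.025     ]
B [ 0.46130855 -0.14634066  0.025     ]
C [0.6169487  0.12030997 0.019     ]
D [0.4464659  0.11106843 0.019     ]
E [0.62040696 0.03476306 0.025     ]
F [0.45068326 0.0271827  0.025     ]
widths 0.1693942147739825 0.17073310417802331 len 0.25953159963585787 0.2578366608769691 lip 0.1739239825340458 0.1738483668295299
yaxis deg from world y 3.1502573309213666 x axis 2.529173209316593
bed c [ 0.53881522 -0.01345697]
screw err 0.0005112583238683786
[ 0.49158118 -0.06167497  0.08362135] bed -0.04981247186063156 -0.04554940460603058
[ 0.49103732 -0.06124325  0.085     ] bed -0.05033178104545333 -0.045088447357328545
block top sides [np.float64(0.029894372229849475), np.float64(0.031632435493843404), np.float64(0.026546790798480494), np.float64(0.03207388211202002)]
[ 0.49183042 -0.06253708  0.08      ] bed -0.0496109877417128 -0.04642390805058198
dog
[ 0.58970518 -0.08055633  0.052     ] bed 0.047125631913054064 -0.06979460799039272
slot -50 [0.48394486 0.07365929]
slot 50 [0.58379375 0.07915476]
[0.44887218 0.11079713 0.019     ]
[0.61389472 0.12151888 0.019     ]
[ 0.63014534 -0.13587034  0.025     ]
[ 0.46013734 -0.14637786  0.025     ]
```

The measurements agree with each other and with the given sizes. The screw top is at z 0.084 (0.085 expected), so this is the right stop, at about (0.491,-0.062). The slot direction is +3° from world y. I'll approach with the jaws along the slot, which means turning +0.438 rad.

```bash
python3 -m jog '[[15,-25,0,0.05],[45,-70,0,0.12],[80,-120,0,0.2],[115,-170,0,0.28],[145,-220,0,0.34],[170,-270,0,0.39],[190,-315,0,0.42],[205,-350,0,0.438]]' 1; python3 -m jog '[[10,-40,0,0],[18,-90,0,0],[25,-140,0,0],[32,-190,0,0],[37,-240,0,0],[40,-280,0,0],[42,-305,0,0],[42,-313,0,0]]'
python3 - <<'E'
from h import *
s=get_state();print(s["position"],s["tool_rot"],R.from_rotvec(s["tool_rot"]).as_matrix()[:,1],s["ft_force"])
E
```

```text
time: 1.2
position: [0.4505, 0.2497, 0.2226]
tool_rot: [-0.08, 3.14, -0.0]
ft_force: [-0.8, 0.9, -0.1]
grip_width: 1.001
time: 2.2
position: [0.4914, -0.0625, 0.2226]
tool_rot: [0.077, -3.141, -0.0]
ft_force: [-0.2, -0.8, -0.5]
grip_width: 1.001
[ 0.49141233 -0.06245659  0.22257216] [ 7.72471910e-02 -3.14063649e+00 -3.73058251e-06] [-4.91623195e-02  9.98790802e-01  2.52961385e-06] [-0.17043186 -0.75662881 -0.54680081]
```

```bash
python3 -m jog '[[0,0,-20,0],[0,0,-50,0],[0,0,-85,0],[0,0,-120,0],[0,0,-150,0],[0,0,-170,0],[0,0,-179,0],[0,0,-182,0]]'; python3 -m jog '[[0,0,0,0],[0,0,0,0],[0,0,0,0],[0,0,0,0],[0,0,0,0],[0,0,0,0],[0,0,0,0],[0,0,0,0]]' -1 20;  python3 - <<'E'
from h import *
d=get_image("side");cv2.imwrite("pics/g.png",cv2.resize(d["image"][150:320,250:450],None,fx=4,fy=3.5)[:,:,::-1])
E
```

```text
time: 3.2
position: [0.4916, -0.0601, 0.0404]
tool_rot: [0.084, -3.14, -0.0]
ft_force: [0.8, -0.1, 0.3]
grip_width: 0.998
time: 4.2
position: [0.4917, -0.061, 0.0406]
tool_rot: [-0.082, 3.14, -0.0]
ft_force: [0.3, -0.7, -0.3]
grip_width: 0.386
```

View pics/g.png

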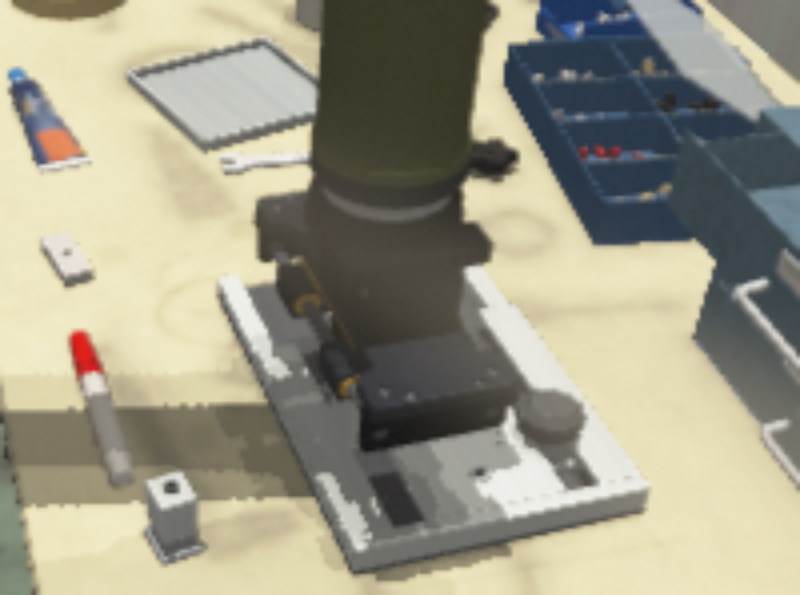

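The gripper closed to 33.6 mm, as the 34 mm block should give. The picture shows the gripper over the stop and the dog untouched at about (550,415). Next I slide it 135 mm along the slot.

```bash
python3 -m jog '[[-0.3,5,0,0],[-1,18,0,0],[-2,37,0,0],[-3,57,0,0],[-4,77,0,0],[-5,97,0,0],[-6,115,0,0],[-6.5,126,0,0]]'; python3 -m jog '[[-7,132,0,0],[-7,135,0,0],[-7,135,0,0],[-7,135,0,0],[-7,135,0,0],[-7,135,0,0],[-7,135,0,0],[-7,135,0,0]]' | head -0;  python3 - <<'E'
from h import *
s=get_state();print(s["time"],s["position"],s["ft_force"],s["grip_width"])
E
```

```text
time: 5.25
position: [0.4847, 0.067, 0.0406]
tool_rot: [0.085, -3.14, -0.0]
ft_force: [-0.0, -1.9, -0.2]
grip_width: 0.389
6.25 [0.47826566 0.19975682 0.04065182] [ 0.00699523 -0.57205772 -2.37731491] 0.38954965425464594Exception ignored on flushing sys.stdout:
BrokenPipeError: [Errno 32] Broken pipe
```

I made a mistake here. I wrote the second call's rows as if they counted from the first call's start, so the stop slid straight on out of the open end (TCP y 0.200) instead of stopping at the bay. I'll check its state before mending that.

Run:
```python
from h import *
d=get_image("side");a=cv2.resize(d["image"][120:320,250:450],(600,600));
d=get_image("top");b=cv2.resize(d["image"][100:240,180:480],(800,373))
cv2.imwrite("pics/h1.png",a[:,:,::-1]);cv2.imwrite("pics/h2.png",b[:,:,::-1])
```

```text
(no output)
```

View pics/h1.png

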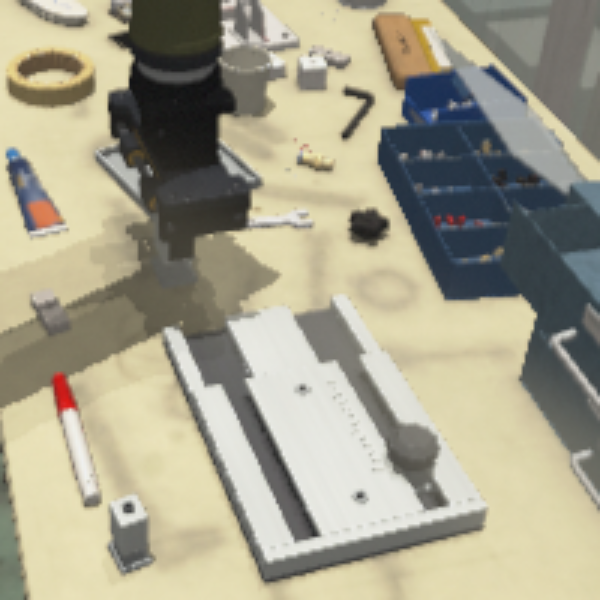

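The stop is still held upright at about (175,270), just beyond the open end, and the dog hasn't moved. I'll bring it back through the open end on the same line, raised 2 mm to clear the floor edge, and rest it in the bay. Then I can lift it straight out there, as asked.

```bash
python3 -m jog '[[0,0,2,0],[0.5,-8,2,0],[1.5,-28,2,0],[2.7,-52,2,0],[4,-77,2,0],[5.3,-101,2,0],[6.3,-119,2,0],[6.6,-126,2,0]]'; python3 -m jog '[[0,0,0,0],[0,0,0,0],[0,0,-1,0],[0,0,-2,0],[0,0,-2,0],[0,0,-2,0],[0,0,-2,0],[0,0,-2,0]]'
```

```text
time: 7.35
position: [0.4847, 0.0724, 0.0426]
tool_rot: [0.078, -3.141, 0.0]
ft_force: [-0.6, 0.1, -2.5]
grip_width: 0.388
time: 8.35
position: [0.4848, 0.0743, 0.0406]
tool_rot: [-0.082, 3.14, 0.0]
ft_force: [0.5, 0.2, -1.1]
grip_width: 0.39
```

```bash
python3 -m jog '[[0,0,5,0],[0,0,15,0],[0,0,28,0],[0,0,42,0],[0,0,55,0],[0,0,65,0],[0,0,69,0],[0,0,70,0]]'; python3 -m jog '[[2,10,0,0.01],[6,40,0,0.04],[11,85,0,0.08],[18,135,0,0.12],[25,185,0,0.16],[31,235,0,0.2],[36,275,0,0.22],[38,299,0,0.23]]'; python3 -m jog '[[0,0,0,0],[0,0,-10,0],[0,0,-25,0],[0,0,-40,0],[0,0,-53,0],[0,0,-61,0],[0,0,-65,0],[0,0,-66,0]]'
python3 - <<'E'
from h import *
d=get_image("side");a=cv2.resize(d["image"][120:320,250:450],(600,600));cv2.imwrite("pics/i.png",a[:,:,::-1])
s=get_state();print(s["position"],s["ft_force"],s["grip_width"])
E
```

```text
time: 9.35
position: [0.4847, 0.0742, 0.1107]
tool_rot: [-0.082, 3.14, 0.0]
ft_force: [0.1, -0.6, -2.2]
grip_width: 0.388
time: 10.35
position: [0.5204, 0.3793, 0.1093]
tool_rot: [0.452, -3.107, -0.003]
ft_force: [1.1, -0.8, -1.9]
grip_width: 0.389
time: 11.35
position: [0.5228, 0.3733, 0.0446]
tool_rot: [-0.442, 3.11, 0.0]
ft_force: [0.0, 0.8, -1.9]
grip_width: 0.388
[0.52289513 0.37341956 0.04475093] [ 0.25032783 -0.5361488  -2.07505022] 0.3892139895076054
```

View pics/i.png

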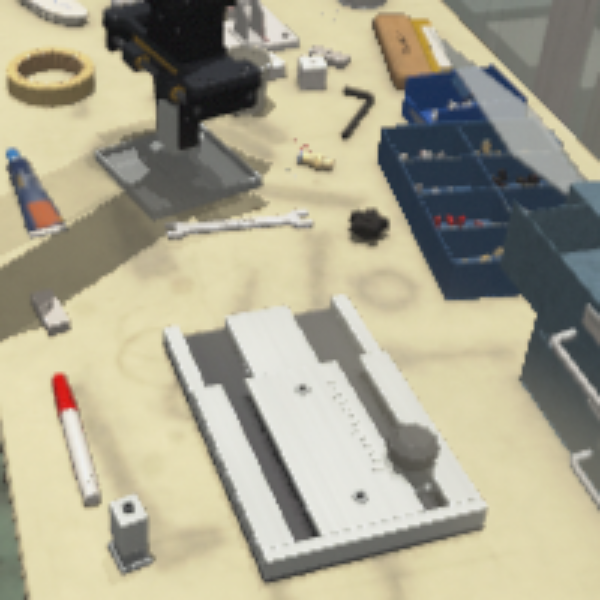

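The stop hangs over the middle of the tray at about (185,160). Contact should come at TCP z ≈ 0.0376, so I lower slowly.

```bash
python3 -m jog '[[0,0,-2,0],[0,0,-4,0],[0,0,-5,0],[0,0,-5.5,0],[0,0,-6,0],[0,0,-6.5,0],[0,0,-6.5,0],[0,0,-6.5,0]]'; python3 -m jog '[[0,0,-0.2,0],[0,0,-0.4,0],[0,0,-0.6,0],[0,0,-0.6,0],[0,0,-0.6,0],[0,0,-0.6,0],[0,0,-0.6,0],[0,0,-0.6,0]]'
```

```text
time: 12.4
position: [0.5227, 0.3733, 0.0381]
tool_rot: [-0.442, 3.11, 0.0]
ft_force: [-0.0, 0.2, -2.3]
grip_width: 0.389
time: 13.4
position: [0.5227, 0.3732, 0.0376]
tool_rot: [-0.442, 3.11, 0.0]
ft_force: [-1.1, -1.0, 0.9]
grip_width: 0.386
```

The vertical force went from -2.3 to +0.9 N, so the stop is resting on the tray floor. I'll open the gripper, retreat and check.

```bash
python3 -m jog '[[0,0,0,0],[0,0,0,0],[0,0,0,0],[0,0,0,0],[0,0,0,0],[0,0,0,0],[0,0,0,0],[0,0,0,0]]' 1; python3 -m jog '[[0,0,5,0],[0,0,20,0],[0,0,45,0],[0,0,75,0],[0,0,105,0],[0,0,135,0],[0,0,155,0],[0,0,160,0]]'; python3 -m jog '[[0,10,0,0],[-5,40,0,0],[-15,80,0,0],[-30,120,0,0],[-50,160,0,0],[-70,190,0,0],[-80,205,0,0],[-85,210,0,0]]';  python3 - <<'E'
from h import *
s=get_image("side");t=get_image("top")
a=cv2.resize(s["image"][120:320,250:450],(440,440));b=cv2.resize(t["image"][100:240,180:300],(360,440))
cv2.imwrite("pics/j.png",np.hstack([a,b])[:,:,::-1])
E
```

```text
time: 14.4
position: [0.5227, 0.3732, 0.0375]
tool_rot: [-0.442, 3.11, 0.0]
ft_force: [-0.2, 0.6, 0.5]
grip_width: 0.999
time: 15.4
position: [0.5234, 0.3737, 0.1996]
tool_rot: [-0.441, 3.108, 0.003]
ft_force: [-0.6, 0.7, -0.2]
grip_width: 0.999
time: 16.4
position: [0.4368, 0.5836, 0.1961]
tool_rot: [0.444, -3.109, 0.002]
ft_force: [-0.4, -0.5, 0.9]
grip_width: 1.0
```

View pics/j.png

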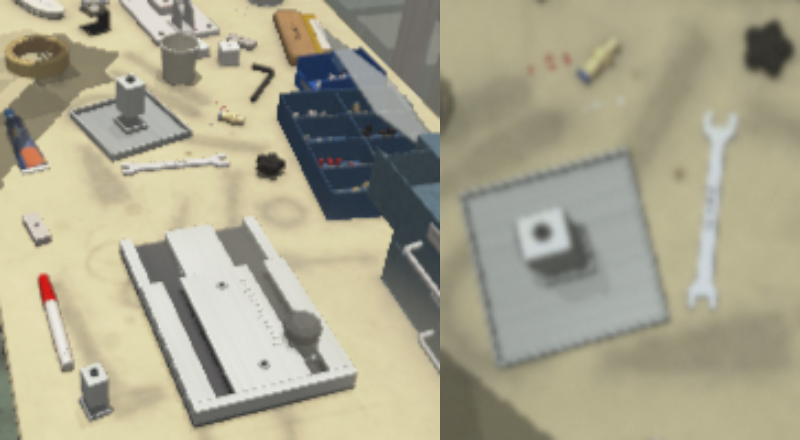

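The stop stands upright near the middle of the tray, at (128,100) in the side view and (545,235) in the top view. The dog is still in its slot at (300,325). I'm handing in.

Run:
```python
from h import *
t=get_image("top");c,_=np.load("cal.npy",allow_pickle=True)
a=t["image"][138:165,412:445].astype(int);b=c["image"][138:165,412:445].astype(int);print("dog diff",abs(a-b).mean())
close_job()
```

```text
dog diff 5.307145529367752
the job is handed in; nothing more can be done
```

The fence stop is standing upright near the middle of the tray, and I handed the job in at about 16.5 s. The slide did not go cleanly, though.

- **Slide error:** I mis-referenced the rows of one move, so the stop went past the bay and out of the slot's open end, still gripped and upright. I brought it back in along the same line, raised 2 mm, and rested it on the bay floor at about y = +90 mm of the bed. From there I lifted it straight out.
- **Placing:** I lowered it gently into the tray. The vertical force went from −2.3 to +0.9 N on contact. I then opened the gripper and moved the arm clear. The highest force I read at the end of any move was about 2.5 N.
- **Last checks:** Both camera views show the stop upright in the tray and the gripper clear of it. The clamp dog looks unmoved in its slot, but I did not measure its final position. A before/after pixel comparison of its area gave a mean difference of 5.3 grey levels. I had no noise baseline for that, so it neither confirms nor rules out a small shift. The arm never touched the dog as far as I could see.

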